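# Sort two sensor modules, then hold the inspection shuttle at its mark

## Task

Set the green-tagged module down in the green-edged pass nest on the spring-return shuttle and the red-tagged module in the red-edged reject nest on the bench, both flat in their pockets, while the shuttle stays home. Then pull the shuttle out by its blue knob until its white pointer stands level with the yellow band beside the little inspection scope, and finish while still holding it there, with the passed module still seated. Leave the scope carriage where it is set and do not disturb the other things on the bench.

Things in the scene. Friction and masses are not known exactly. Their poses are not given: they have to be found in the camera images.
- module_green: Sensor module: a silver block 60 (its x) x 36 (its y) x 32 mm high with a black line round its foot and a green tag 30 x 24 mm on top (a small gold dot beside it at one end); about 0.12 kg. Origin: centre of the underside. It may go into its nest either way round along its length.
- module_red: Sensor module: a silver block 60 (its x) x 36 (its y) x 32 mm high with a black line round its foot and a red tag 30 x 24 mm on top (a small gold dot beside it at one end); about 0.12 kg. Origin: centre of the underside. It may go into its nest either way round along its length.
- pass_floor (a point): Centre of the pocket floor of the pass nest, on the shuttle and moving with it, 26 mm above the bench. Pocket 68 mm along its x by 44 mm along its y; green walls 5 mm thick rise 8 mm above the floor. Its -x axis is the direction in which the shuttle is pulled out.
- reject_floor (a point): Centre of the pocket floor of the reject nest, a fixed dark steel plate 90 x 66 mm on the bench, floor 10 mm above the bench. Pocket 68 mm along its x by 44 mm along its y; red walls 5 mm thick rise 8 mm above the floor.
- pull_knob: The blue knob of the shuttle: an upright cylinder 22 mm in diameter on a steel foot 30 mm wide and 4 mm high. Origin: centre of its underside, 26 mm above the bench; its top is 60 mm above the origin. It stands on the shuttle's centre line 110 mm on the pull-out side (-x) of the pass nest's centre; its axes are parallel to the nest's (it has a few degrees of turning play).
- shuttle (a joint): How far the shuttle is pulled out along its -x, in m: 0 home, 0.125 at the end stop. A spring draws it home with about 2.2 N at 0 growing to about 9 N at 0.125, so it runs back if let go. The shuttle runs on a fixed grey base plate 295 x 165 x 12 mm that reaches 235 mm from the home nest's centre on the pull-out side.
- pointer (a point): Tip of the white pointer on the shuttle's +y edge, level with the nest's centre, 28 mm above the bench; it moves with the shuttle.
- mark (a point): Middle of the yellow band at the shuttle-side edge of the scope carriage, 28 mm above the bench, axes parallel to the nest's. The band is 12 mm wide along x. The carriage (a black block 40 mm along x, with a white scope tube 30 mm across lying along y above it, nose 32 mm farther out in +y than this point, top of tube 72 mm above the bench) is set somewhere between 55 and 100 mm of shuttle travel; it slides if pushed hard.
- multimeter: Bystander: orange multimeter 180 x 86 x 41 mm, loose. Origin: underside centre.
- adapter: Bystander: white plug-in adapter, 50 mm square, 46 mm high with its two pins up, loose. Origin: underside centre.
- tin: Bystander: open golden tin, 60 mm across, 28 mm high, loose. Origin: underside centre.
- brush: Bystander: brush 160 mm long, lying. Origin: about its middle, on the bench.
- tape_roll: Bystander: amber tape roll 72 mm across, 14 mm high, lying flat. Origin: underside centre.
- flux_jar: Bystander: small jar 40 mm across, 45 mm high. Origin: underside centre.
- screwdriver: Bystander: screwdriver 150 mm long, lying. Origin: about its middle, on the bench.
Not all that is in view belongs to the job. What is shaped like the module_green but turquoise is not meant.

How it is judged:
By the outcome, as a careful person would: the job done as asked, in the order asked, and still so for the second after the job is handed in, while the arm keeps its last pose, push and grip.
It also fails if it takes over 61 s, if anything falls off the work surface, if the arm or the gripper's body presses on something with over 40 N, if the wrist force passes 120 N, or if a joint passes its speed limit or range.

## Robot

A 6-joint arm with a two-finger parallel gripper is mounted at the origin on the work surface. World frame = base frame: x ahead of the robot, y to its left, z up, the work surface at z = 0. Lengths are in m, angles in rad, forces in N, time in s.
With the tool pointing down it reaches from about 0.325 to 0.85 m from the base axis. Payload 15.5 kg.
Tool frame: the origin (TCP) lies at the very end of the fingers, on their centre line; the grasp point (between the pads) lies 19 mm behind it; z points along the fingers, y is the direction in which the jaws open and shut (so a half turn about z gives the same grasp; the last joint's range is limited). The gripper opens to 91 mm and grips with 3 to 60 N. Pads are 32 mm wide; open, the fingers measure 118 mm over their backs; the gripper's body (76 mm by 178 mm) begins 60 mm behind the grasp point.
Start: joints at [1.141, 0.494, 1.345, -0, 1.302, -0.096], TCP at [0.205, 0.59, 0.214] pointing down, gripper open.
Joint ranges: [-2.91, 2.91], [-0.82, 2.16], [0.22, 2.67], [-1.22, 4.37], [0.12, 2.79], [-3.08, 3.08]. Speed limits (rad/s): [1.89, 1.89, 2.57, 3.01, 3.01, 3.01].

## Interface

Orientations are given as a 3x3 rotation matrix whose columns are the frame's x, y, z axes.
In Python, from plant import manip gives the robot as it stands. Calls block until the motion is done:
- manip.move_ptp(position, orientation): joint-space move of the TCP to a pose.
- manip.move_l(position, vel=0.15, orientation=None): straight line of the TCP; orientation=None keeps the orientation; vel is the mean speed in m/s.
- manip.set_joints(angles): joint-space move.
- manip.grip(opening): finger opening in m; the grip force is fixed at half the most; returns when the fingers have stopped.
- manip.dwell(seconds).
- manip.ik(position, orientation): joint angles nearest the present ones, or None.
- manip.observe(): the state.
- manip.camera(name): name is "scene" or "side" or "wrist"; returns a dict with "color" (400x640x3 uint8, red, green, blue), "intrinsics" (3x3 intrinsics, pixels), "k1" (the pictures are not rectified: a ray, as slopes to the right and down, at radius r is drawn at 1 + k1 r^2 times it, then the intrinsics apply), "R" (3x3) and "t" (3): a world point X has camera coordinates R X + t. Camera axes: x right, y down, z forward; pixel columns grow to the right and rows downward; lengths in m; the calibration is good to about 2 mm. A picture is of the moment at which its call begins. There is no depth.
A pose or a line that the arm cannot do raises manip.PlanningError and nothing moves.
- manip.hand_in(): hands the job in, once; it reports no verdict.
Trained networks look in a picture, given as the dict that the camera call returned (one of the last four; its "shot" number tells which), for a name from the list of things; names that differ only in an ending like _2 or _b are one class to them, and where a whole thing is asked for, a point or a joint stands for the part that bears it (a point fixed in the world has none). Each returns a list of dicts, best first, with "confidence" (0 to 1); they miss things now and then, are a little off and sometimes report something else, mostly with a low value. They report only what shows in the picture. A call takes as long as a camera call. They do not tell look-alikes from the thing itself.
- manip.look_for(query, picture): "box" ([left, top, right, bottom] in pixels, round what is visible of it).
- manip.tip_of(query, picture): "position" ([column, row] in pixels: a listed point, or the origin of a listed thing).
The state is a dict: "clock": time; "joints": joint angles; "qd": joint speeds; "tau": joint torques, N m; "tcp_pos": TCP position; "eef_rot": TCP orientation; "force": force on the tool from outside, world axes, zero at the start; "ft_torque": the same for the moment, N m; "grip_width": finger opening in m.
Only numpy, scipy, OpenCV 4.12 (cv2) and the standard library are available. Lean on these libraries where they do the work, as an engineer would, in place of code of your own. Each camera call takes 0.05 s, during which the arm holds its last target.

## Working session

There is one attempt and no reset: what is moved stays moved. The work goes in short steps, each a Python script; the robot and the scene stay as the last script left them, time stands still between calls to the robot, and variables do not carry over. Pictures are saved under pics/ and viewed, and the job is handed in when it is done.

```bash
ls; mkdir -p pics
python3 - <<'E'
from plant import manip
import cv2,numpy as np
for n in ["scene","side","wrist"]:
    p=manip.camera(n); cv2.imwrite(f"pics/{n}0.png",p["color"][:,:,::-1])
    print(n,p["intrinsics"].tolist(),p["k1"],(-p["R"].T@p["t"]).round(3), p["R"].round(3).tolist())
    if n!="wrist":
        for q in ["module_green","module_red","pull_knob","pass_floor","reject_floor","pointer","mark"]:
            print(q,[(np.round(d["position"],1).tolist(),round(d["confidence"],2)) for d in manip.tip_of(q,p)][:4])
print(manip.observe())
E
```

```text
pics
scene [[380.1406864623189, 0.0, 316.5534407679948], [0.0, 380.1406864623189, 209.46084695947806], [0.0, 0.0, 1.0]] 0.013795475790183108 [1.115 0.488 1.053] [[-0.654, 0.756, 0.012], [0.617, 0.543, -0.57], [-0.438, -0.366, -0.821]]
module_green [([231.0, 188.3], 0.68), ([258.6, 197.6], 0.63), ([297.3, 191.9], 0.48)]
module_red [([286.4, 166.5], 0.66)]
pull_knob [([339.8, 227.3], 0.42)]
pass_floor [([314.1, 248.3], 0.67)]
reject_floor [([243.0, 147.8], 0.89)]
pointer [([331.3, 259.8], 0.74)]
mark [([350.2, 244.1], 0.77)]
side [[394.9454930149541, 0.0, 320.5608251244858], [0.0, 394.9454930149541, 195.3926344558905], [0.0, 0.0, 1.0]] -0.035969866517922486 [ 0.095 -0.707  0.711] [[0.842, -0.539, 0.018], [-0.308, -0.508, -0.805], [0.443, 0.672, -0.593]]
module_green [([418.6, 258.1], 0.96), ([378.0, 244.9], 0.69), ([328.0, 239.9], 0.55), ([401.1, 317.8], 0.52)]
module_red [([333.5, 274.1], 0.94), ([449.2, 281.7], 0.2)]
pull_knob [([297.4, 189.2], 0.55)]
pass_floor [([328.9, 181.4], 0.73), ([378.0, 247.6], 0.24)]
reject_floor [([399.9, 316.5], 0.74)]
pointer [([323.7, 168.1], 0.89), ([2
[... 351 characters left out ...]
.34548453e+00,  9.81702435e-06,
        1.30252388e+00, -9.54769850e-02]), 'qd': array([-0.00197292, -0.00189507,  0.00165103,  0.00030747,  0.00022936,
        0.0005841 ]), 'tau': array([-2.26103672e-03, -8.78646755e+01, -3.82245827e+01,  7.04870489e-02,
        4.40627814e-02,  1.60745121e-04]), 'tcp_pos': array([0.20535315, 0.5903035 , 0.2139309 ]), 'eef_rot': array([[-9.44470068e-01,  3.28597460e-01, -8.01210907e-06],
       [ 3.28597460e-01,  9.44470068e-01,  5.23597305e-06],
       [ 9.28772464e-06,  2.31246113e-06, -1.00000000e+00]]), 'force': array([ 0.00373464,  0.10513502, -0.65049084]), 'ft_torque': array([-0.03577129,  0.0116379 ,  0.01803266]), 'grip_width': 0.0911159289495308}
```

View pics/scene0.png

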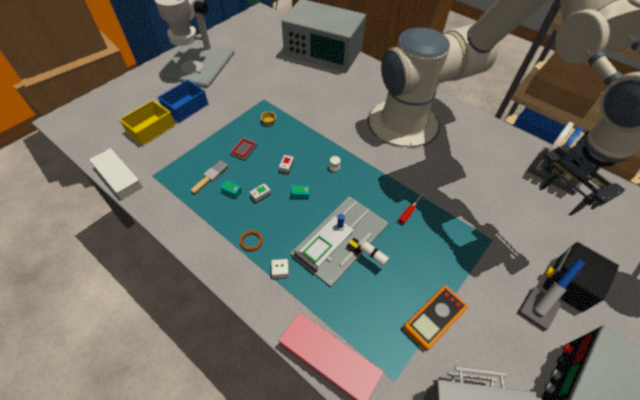

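View pics/side0.png

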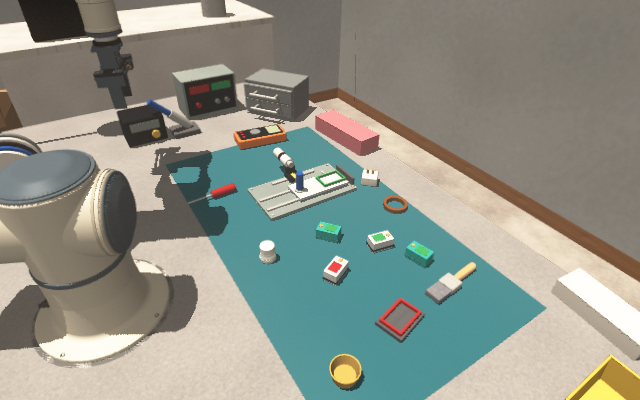

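View pics/wrist0.png

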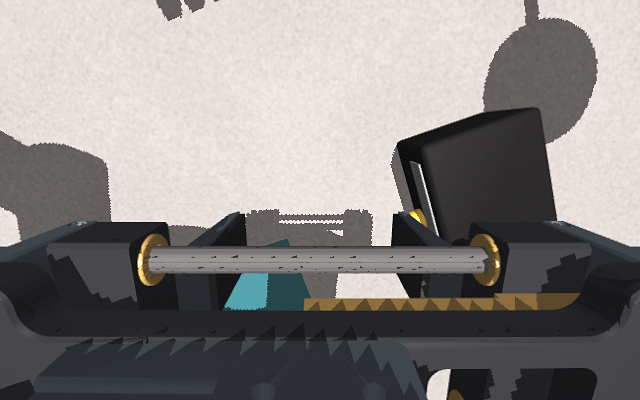

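The scene view shows the silver green-tagged module at about (260,193), which is (380,240) in the side view. The red-tagged one is at scene (286,164) and side (336,269). Two turquoise look-alikes sit at scene (231,189) and (300,192), which are side (419,253) and (328,231); I reject those. The reject nest is at scene (244,148). The shuttle is at about (330,240), with the knob at (340,220).

```bash
cat > h.py <<'E'
from plant import manip
import cv2,numpy as np
def dist(p): return np.array([p["k1"],0,0,0,0.])
def ray(p,uv):
    # forward model: radius factor 1+k1 r^2 = cv2 model
    x=cv2.undistortPoints(np.array([[uv]],float),p["intrinsics"],dist(p))[0,0]
    d=p["R"].T@np.array([x[0],x[1],1.]); c=-p["R"].T@p["t"]; return c,d
def onz(p,uv,z):
    c,d=ray(p,uv); return c+d*(z-c[2])/d[2]
def proj(p,X):
    X=np.atleast_2d(np.array(X,float)); r,_=cv2.Rodrigues(p["R"])
    return cv2.projectPoints(X.reshape(-1,1,3),r,p["t"].reshape(3,1),p["intrinsics"],dist(p))[0][:,0]
def tri(ps,uvs):
    A=np.zeros((3,3));b=np.zeros(3)
    for p,u in zip(ps,uvs):
        c,d=ray(p,u); d=d/np.linalg.norm(d); M=np.eye(3)-np.outer(d,d); A+=M;b+=M@c
    return np.linalg.solve(A,b)
def Rdown(yaw): # tool x axis at yaw+90?, tool y (jaw) direction at angle yaw in world, z down
    y=np.array([np.cos(yaw),np.sin(yaw),0]); z=np.array([0,0,-1.]); x=np.cross(y,z)
    return np.column_stack([x,y,z])
def save(p,n,crop=None,s=1):
    im=p["color"][:,:,::-1]
    if crop: im=im[crop[1]:crop[3],crop[0]:crop[2]]
    im=cv2.resize(im,None,fx=s,fy=s,interpolation=cv2.INTER_CUBIC); cv2.imwrite("pics/"+n,im)
E
python3 - <<'E'
from h import *
a=manip.camera("scene");b=manip.camera("side")
save(a,"scene_crop.png",(180,120,420,300),3.3);save(b,"side_crop.png",(220,120,480,340),3)
Z=dict(module_green=0,module_red=0,pull_knob=.026,pass_floor=.026,reject_floor=.01,pointer=.028,mark=.028)
S=dict(module_green=[258.6,197.6],module_red=[286.4,166.5],pull_knob=[339.8,227.3],pass_floor=[314.1,248.3],reject_floor=[243,147.8],pointer=[331.3,259.8],mark=[350.2,244.1])
T=dict(module_green=[378,244.9],module_red=[333.5,274.1],pull_knob=[297.4,189.2],pass_floor=[328.9,181.4],reject_floor=[399.9,316.5],pointer=[323.7,168.1],mark=[298.2,176.2])
for q in Z: print(q,onz(a,S[q],Z[q]).round(3),onz(b,T[q],Z[q]).round(3),tri([a,b],[S[q],T[q]]).round(3))
for q in ["multimeter","adapter","tin","brush","tape_roll","flux_jar","screwdriver"]:
    for n,p in(("a",a),("b",b)):
        print(q,n,[(onz(p,d["position"],0).round(3).tolist(),round(d["confidence"],2)) for d in manip.tip_of(q,p)][:2])
print(manip.observe()["clock"])
E
```

```text
module_green [ 0.647 -0.163  0.   ] [ 0.637 -0.162  0.   ] [ 0.643 -0.162 -0.003]
module_red [ 0.481 -0.188  0.   ] [ 0.482 -0.184 -0.   ] [ 0.482 -0.187  0.002]
pull_knob [0.57  0.132 0.026] [0.565 0.132 0.026] [0.567 0.132 0.024]
pass_floor [0.682 0.12  0.026] [0.668 0.118 0.026] [0.676 0.121 0.02 ]
reject_floor [ 0.528 -0.367  0.01 ] [ 0.529 -0.366  0.01 ] [ 0.529 -0.367  0.011]
pointer [0.678 0.186 0.028] [0.694 0.187 0.028] [0.685 0.184 0.034]
mark [0.598 0.195 0.028] [0.6   0.189 0.028] [0.6   0.193 0.026]
multimeter a [([0.616, 0.517, -0.0], 0.93)]
multimeter b [([0.631, 0.529, 0.0], 0.91)]
adapter a [([0.553, 0.121, 0.0], 0.72)]
adapter b [([0.802, 0.086, 0.0], 0.76), ([0.707, 0.207, 0.0], 0.57)]
tin a []
tin b [([0.363, -0.396, 0.0], 0.91), ([0.349, 0.269, 0.0], 0.31)]
brush a [([0.703, -0.342, 0.0], 0.58)]
brush b [([0.698, -0.348, 0.0], 0.79)]
tape_roll a [([0.78, -0.058, 0.0], 0.65)]
tape_roll b [([0.792, -0.053, 0.0], 0.69), ([0.712, 0.23, 0.0], 0.63)]
flux_jar a [([0.368, -0.053, 0.0], 0.68)]
flux_jar b [([0.367, -0.054, -0.0], 0.88)]
screwdriver a [([0.335, 0.273, 0.0], 0.64)]
screwdriver b []
1.65
```

View pics/scene_crop.png

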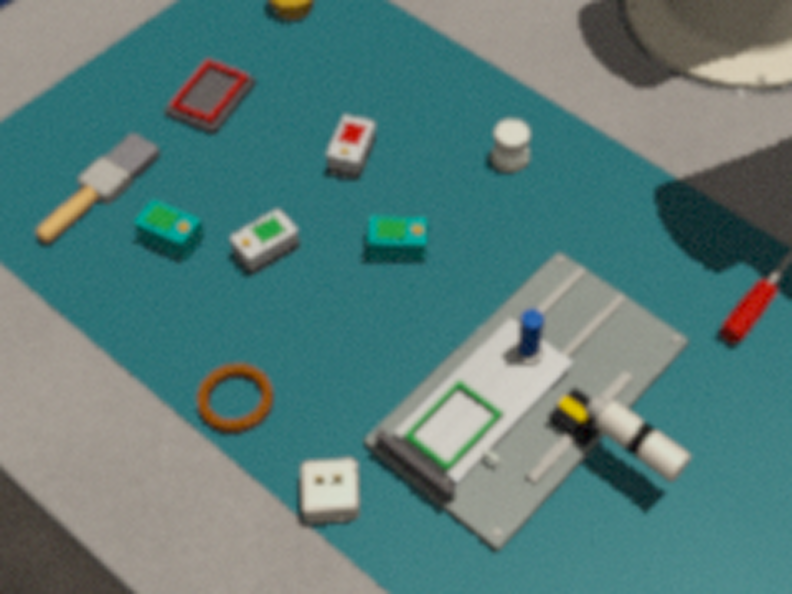

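View pics/side_crop.png

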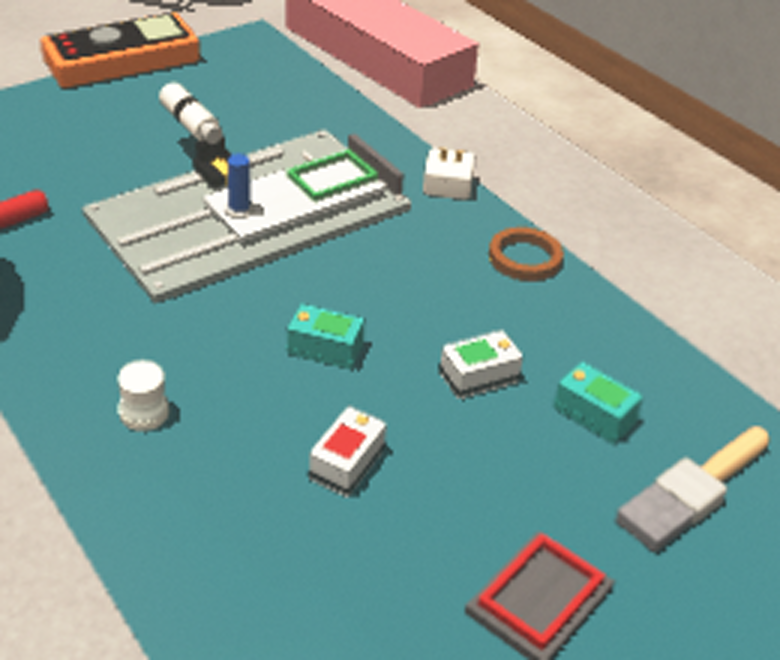

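The close crops confirm my choice. At scene crop (265,239) there is a silver body with a green tag, and at (351,140) a silver one with a red tag. The turquoise pair at (168,228) and (397,236) is rejected. Next I'll take wrist-camera views for precision.

Run:
```python
from h import *
import pickle
R=Rdown(-np.pi/2)
P={}
for n,pos in (("shut",[.53,.13,.19]),("mod",[.46,-.22,.2])):
    manip.move_ptp(pos,R); o=manip.observe(); p=manip.camera("wrist"); save(p,f"w_{n}.png"); P[n]=p
    print(n,o["clock"],o["joints"].round(2),o["tcp_pos"].round(4),(-p["R"].T@p["t"]).round(3))
    for q in ["module_green","module_red","pull_knob","pass_floor","reject_floor","pointer","mark"]:
        print(q,[(np.round(d["position"],1).tolist(),round(d["confidence"],2)) for d in manip.tip_of(q,p)][:4])
pickle.dump(P,open("P.pkl","wb"))
print(manip.observe()["clock"])
```

```text
shut 3.6833 [0.13 0.41 1.57 0.   1.16 1.7 ] [0.5299 0.1306 0.19  ] [0.596 0.131 0.361]
module_green [([564.2, 90.7], 0.88), ([268.9, 135.2], 0.72), ([475.1, 171.6], 0.66)]
module_red [([558.9, 218.4], 0.65)]
pull_knob [([319.2, 155.8], 0.66), ([564.8, 93.8], 0.52)]
pass_floor [([324.9, 51.3], 0.77)]
reject_floor []
pointer [([272.8, 52.5], 0.58), ([566.2, 92.2], 0.51)]
mark [([267.5, 135.1], 0.95)]
mod 5.425 [-0.56  0.35  1.64  0.    1.15  1.01] [ 0.4604 -0.2193  0.2   ] [ 0.527 -0.219  0.371]
module_green [([269.6, 29.0], 0.78), ([195.7, 115.0], 0.56)]
module_red [([293.0, 162.2], 0.68)]
pull_knob [([16.2, 98.9], 0.59)]
pass_floor []
reject_floor [([443.4, 130.7], 0.94)]
pointer []
mark []
5.825
```

View pics/w_shut.png

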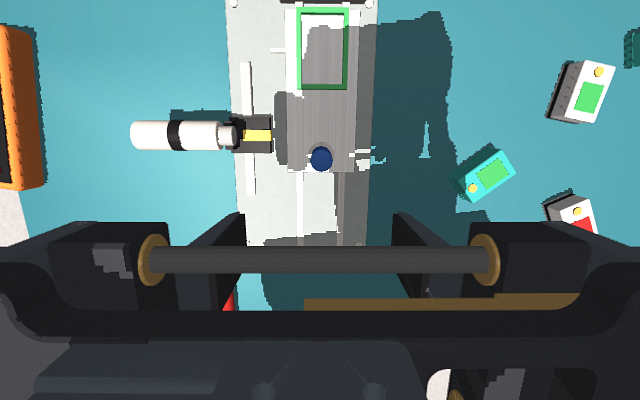

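View pics/w_mod.png

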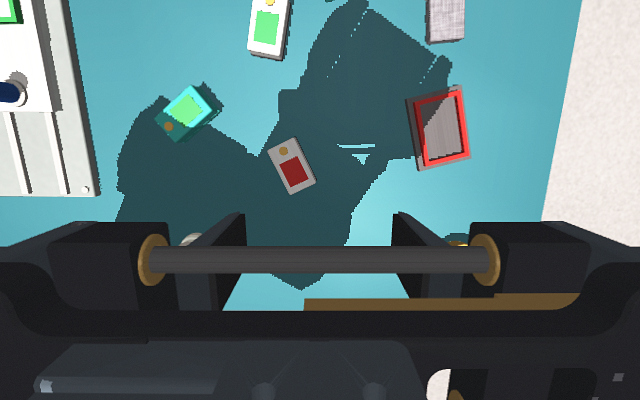

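```bash
cat > fit.py <<'E'
from h import *
from scipy.optimize import minimize
def boxpts(x,y,yaw,L,W,z0,z1):
    c,s=np.cos(yaw),np.sin(yaw); o=[]
    for z in (z0,z1):
        for a,b in((1,1),(1,-1),(-1,-1),(-1,1)):
            u,v=a*L/2,b*W/2; o.append([x+c*u-s*v,y+s*u+c*v,z])
    return np.array(o)
S=8
def fitbox(p,mask,win,x0,L,W,z0,z1):
    l,t,r,b=win
    m=cv2.resize(mask[t:b,l:r].astype(np.float32),None,fx=S,fy=S,interpolation=cv2.INTER_LINEAR)
    m=m>0.5
    def ren(v):
        q=proj(p,boxpts(v[0],v[1],v[2],L,W,z0,z1)).astype(np.float32)
        q=((q-[l,t]+0.5)*S-0.5).astype(np.float32)
        h=cv2.convexHull(q); im=np.zeros(m.shape,np.uint8)
        cv2.fillPoly(im,[np.round(h*16).astype(np.int32)],1,shift=4); return im>0
    def cost(v):
        im=ren(v); return 1-(im&m).sum()/max(1,(im|m).sum())
    best=None
    for d in np.deg2rad([-15,0,15]):
        sim=np.array([x0,np.add(x0,[.01,0,0]),np.add(x0,[0,.01,0]),np.add(x0,[0,0,.15])]);sim[:,2]+=d
        r_=minimize(cost,sim[0],method="Nelder-Mead",options=dict(initial_simplex=sim,xatol=1e-5,fatol=1e-5,maxiter=400))
        if best is None or r_.fun<best.fun: best=r_
    return best.x,best.fun
E
python3 - <<'E'
from fit import *
import pickle
P=pickle.load(open("P.pkl","rb"))
def hsv(p): return cv2.cvtColor(p["color"],cv2.COLOR_RGB2HSV)
hs=hsv(P["shut"]);hm=hsv(P["mod"])
def teal(h): return (h[...,0]>78)&(h[...,0]<102)&(h[...,1]>90)
def big(m):
    n,l,s,_=cv2.connectedComponentsWithStats(m.astype(np.uint8)); 
    return l==1+np.argmax(s[1:,4])
def sub(m,w):
    o=np.zeros_like(m);o[w[1]:w[3],w[0]:w[2]]=m[w[1]:w[3],w[0]:w[2]];
    o=big(o); c,_=cv2.findContours(o.astype(np.uint8),0,2); f=np.zeros(m.shape,np.uint8);cv2.drawContours(f,c,-1,1,-1);return f>0
res={}
def go(n,k,h,m,w,x0,*d):
    m=sub(m,w); v,f=fitbox(P[k],m,w,x0,*d); res[n]=v; print(n,v.round(4),np.degrees(v[2]).round(1),"1-IoU",round(f,3))
    im=P[k]["color"][:,:,::-1].copy(); sc=5
    z=cv2.resize(im[w[1]:w[3],w[0]:w[2]],None,fx=sc,fy=sc,interpolation=cv2.INTER_NEAREST)
    q=(proj(P[k],boxpts(*v,*d))-[w[0],w[1]]+.5)*sc-.5
    for i in range(4): cv2.line(z,tuple(int(a) for a in q[4+i]),tuple(int(a) for a in q[4+(i+1)%4]),(255,0,255),1); cv2.line(z,tuple(int(a) for a in q[i]),tuple(int(a) for a in q[(i+1)%4]),(255,0,0),1)
    return z
zs=[]
g=(hs[...,0]>50)&(hs[...,0]<75)&(hs[...,1]>110)
zs.append(go("pass","shut",hs,g,(285,0,360,100),[.676,.12,-.1],.078,.054,.026,.034))
r=((hm[...,0]<8)|(hm[...,0]>172))&(hm[...,1]>110)
zs.append(go("reject","mod",hm,r,(395,75,485,180),[.528,-.367,.2],.078,.054,.010,.018))
zs.append(go("red","mod",hm,~teal(hm),(255,125,330,205),[.482,-.187,.4],.06,.036,0,.032))
zs.append(go("green","mod",hm,~teal(hm),(235,0,305,70),[.643,-.162,.1],.06,.036,0,.032))
zs.append(go("green_s","shut",hs,~teal(hs),(535,50,622,135),[.643,-.162,.1],.06,.036,0,.032))
H=max(z.shape[0] for z in zs); 
c=np.hstack([cv2.copyMakeBorder(z,0,H-z.shape[0],0,8,0) for z in zs]); cv2.imwrite("pics/fit.png",cv2.resize(c,None,fx=800/c.shape[1],fy=800/c.shape[1]))
pickle.dump(res,open("res.pkl","wb"))
p=P["shut"]
save(p,"shutcrop.png",(215,0,375,190),4)
print("nets pass",onz(p,[324.9,51.3],.026).round(4),"ptr",onz(p,[272.8,52.5],.028).round(4),"mark",onz(p,[267.5,135.1],.028).round(4),"knob top(321,159)",onz(p,[321,159],.086).round(4))
E
```

```text
pass [ 0.6774  0.1276 -0.0142] -0.8 1-IoU 0.037
reject [ 0.527  -0.3666  0.2588] 14.8 1-IoU 0.017
red [ 0.4831 -0.1867  0.4501] 25.8 1-IoU 0.022
green [ 0.6375 -0.164  -0.179 ] -10.3 1-IoU 0.017
green_s [ 0.637  -0.1644 -0.1824] -10.5 1-IoU 0.039
nets pass [0.6766 0.1242 0.026 ] ptr [0.6748 0.1795 0.028 ] mark [0.5892 0.1885 0.028 ] knob top(321,159) [0.5683 0.1284 0.086 ]
```

View pics/fit.png

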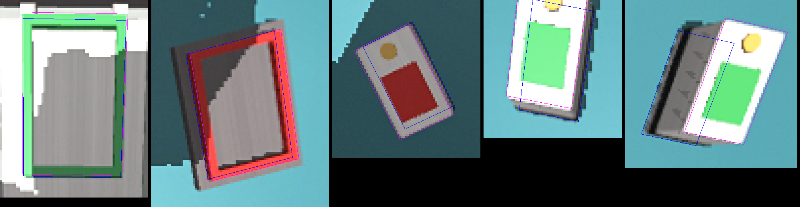

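View pics/shutcrop.png

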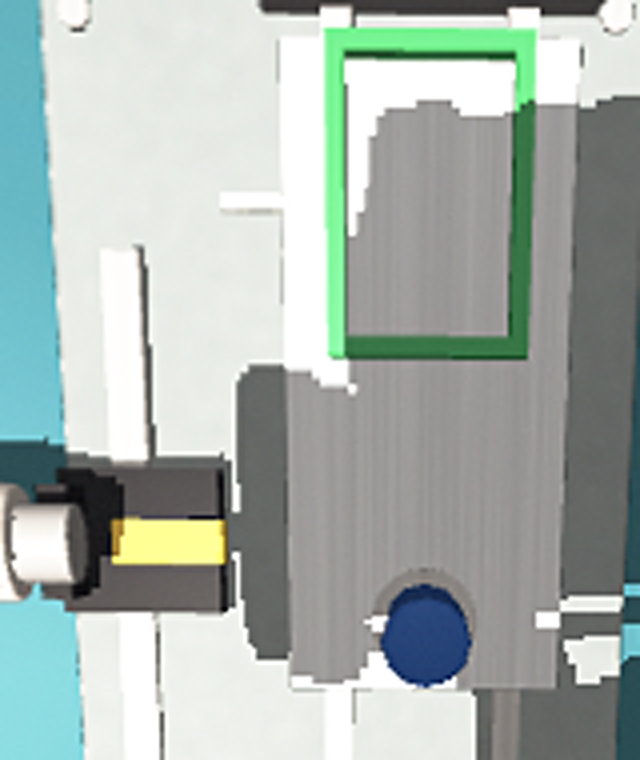

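```bash
cat > pp.py <<'E'
from h import *
import pickle
res=pickle.load(open("res.pkl","rb"))
def wrap(a): # choose jaw dir in (-pi,0]
    a=(a+np.pi/2)
    while a>0: a-=np.pi
    while a<=-np.pi: a+=np.pi
    return a
def pick(v,g=.011):
    R=Rdown(wrap(v[2])); 
    manip.move_ptp([v[0],v[1],.11],R); manip.move_l([v[0],v[1],g],vel=.1)
    manip.grip(.02); o=manip.observe(); print("grip",o["grip_width"],o["tcp_pos"].round(4),o["force"].round(1),o["clock"])
    manip.move_l([v[0],v[1],.11],vel=.15); return o
E
python3 - <<'E'
from pp import *
v=res["red"]; n=res["reject"]; print(wrap(v[2]),wrap(n[2]))
pick(v)
manip.move_ptp([n[0],n[1],.10],Rdown(wrap(n[2])))
o=manip.observe();print(o["grip_width"],o["tcp_pos"].round(4),o["force"].round(2),o["clock"])
p=manip.camera("side");save(p,"red_over.png",(300,180,500,380),4)
manip.move_l([n[0],n[1],.034],vel=.1)
p=manip.camera("side");save(p,"red_over2.png",(300,200,480,380),4)
E
```

```text
-1.1207165245477824 -1.311985662808504
grip 0.03566936371132833 [ 0.4832 -0.1867  0.011 ] [-0.1 -0.2 -0.3] 8.325
0.0359313580782082 [ 0.5264 -0.3663  0.0989] [ 0.97 -0.16 -1.25] 9.9
```

View pics/red_over2.png

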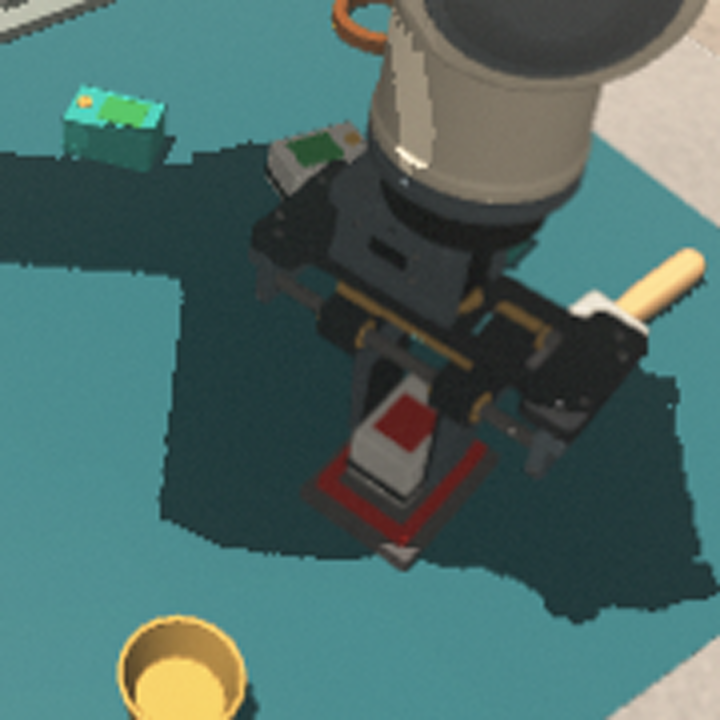

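The red module hovers over its nest, aligned, at about crop (400,450). I'll lower it.

Run:
```python
from pp import *
n=res["reject"]
for z in (.026,.0225,.0215):
    manip.move_l([n[0],n[1],z],vel=.05); o=manip.observe();print(o["tcp_pos"].round(4),o["force"].round(2),o["clock"])
manip.grip(.06); manip.move_l([n[0],n[1],.06],vel=.12)
manip.move_ptp([.47,-.3,.2],Rdown(-np.pi/2))
p=manip.camera("wrist"); save(p,"red_set.png"); save(p,"red_set_c.png",(330,60,520,220),4)
P=pickle.load(open("P.pkl","rb"));P["red"]=p;pickle.dump(P,open("P.pkl","wb"))
print(manip.observe()["clock"])
```

```text
[ 0.5268 -0.3665  0.0258] [-0.21  0.08 -1.16] 11.1167
[ 0.5269 -0.3666  0.0223] [ 0.5  -0.01 -0.91] 11.3667
[ 0.527  -0.3667  0.0215] [-0.39 -0.05 -1.04] 11.6167
13.4
```

View pics/red_set.png

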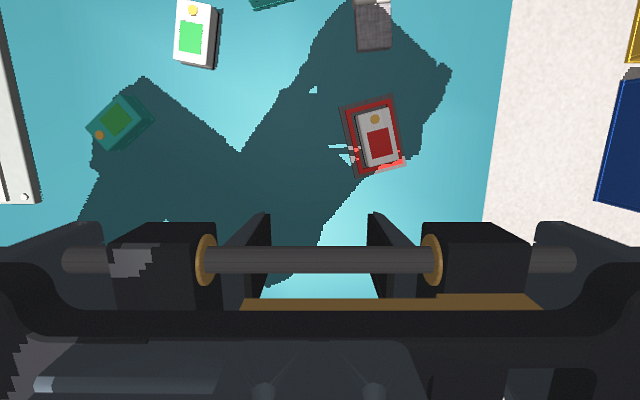

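View pics/red_set_c.png

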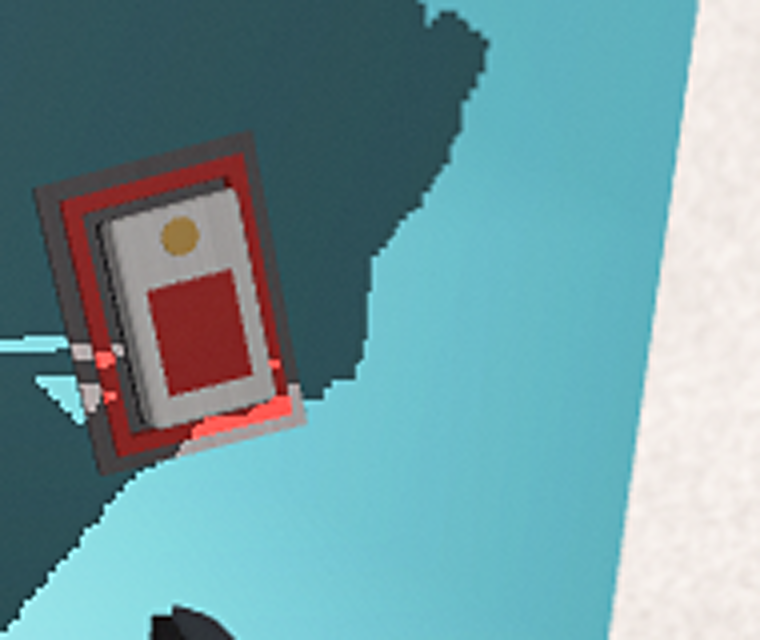

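The red module sits flat inside the red walls at crop (190,310). Next is the green one.

Run:
```python
from pp import *
v=np.array([.6373,-.1642,-.180]); n=res["pass"]
c=manip.camera("side"); 
pick(v)
manip.move_ptp([n[0],n[1],.13],Rdown(wrap(-.010)))
manip.move_l([n[0],n[1],.052],vel=.1)
o=manip.observe();print(o["grip_width"],o["tcp_pos"].round(4),o["force"].round(2),o["clock"])
p=manip.camera("side");save(p,"g_over.png",(230,100,400,230),4.5)
p=manip.camera("scene");save(p,"g_over_s.png",(250,170,420,300),4.5)
p=manip.camera("wrist");save(p,"g_over_w.png")
```

```text
grip 0.03605619995662107 [ 0.6374 -0.1643  0.0113] [-0.9  0.4  3.9] 16.0083
0.03584765655615421 [0.6779 0.1276 0.0526] [-0.17  0.59 -1.24] 18.8833
```

View pics/g_over.png

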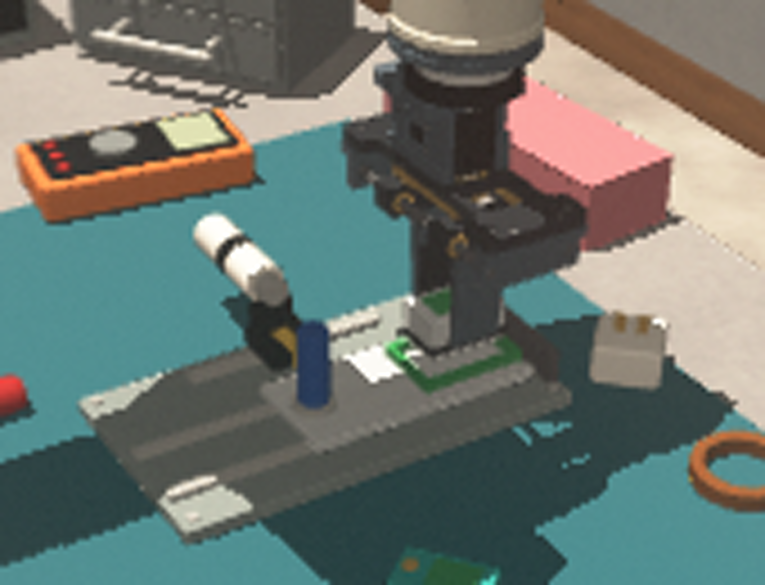

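View pics/g_over_s.png

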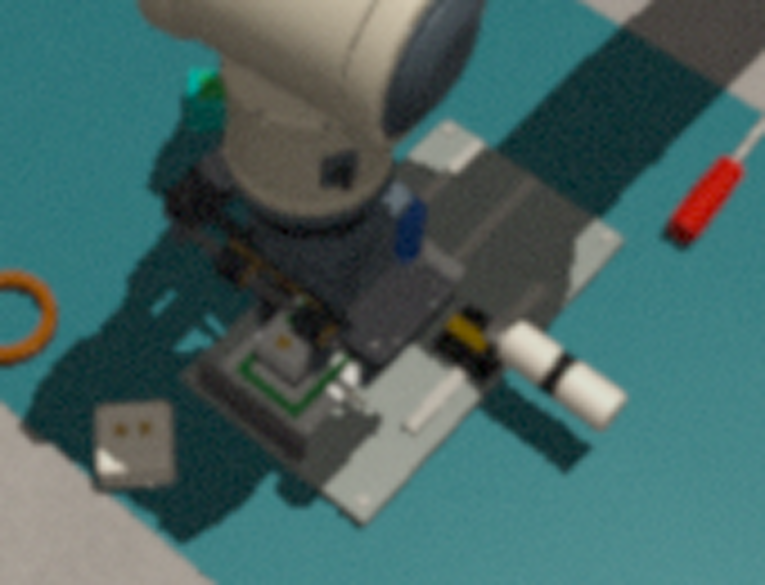

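Run:
```python
from fit import *
import pickle
res=pickle.load(open("res.pkl","rb"));n=res["pass"]
p=manip.camera("side"); a=manip.camera("scene"); P=pickle.load(open("P.pkl","rb"));P["ov_side"]=p;P["ov_scene"]=a;pickle.dump(P,open("P.pkl","wb"))
out=[]
for q,w in((p,(300,150,360,205)),(a,(285,225,345,280))):
    sc=6.6; z=cv2.resize(q["color"][w[1]:w[3],w[0]:w[2],::-1],None,fx=sc,fy=sc,interpolation=cv2.INTER_CUBIC)
    for d,zz,col in(((.078,.054),.034,(255,0,255)),((.06,.036),.0416,(0,255,255)),((.06,.036),.0736,(0,255,255))):
        k=(proj(q,boxpts(*n,*d,zz,zz)[:4])-[w[0],w[1]]+.5)*sc-.5
        cv2.polylines(z,[k.astype(np.int32)],True,col,1)
    out.append(z)
cv2.imwrite("pics/ov.png",np.hstack(out))
```

```text
(no output)
```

View pics/ov.png

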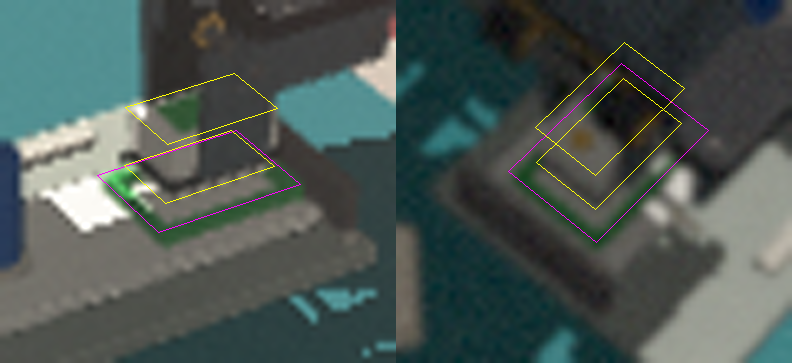

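View pics/g_over_w.png

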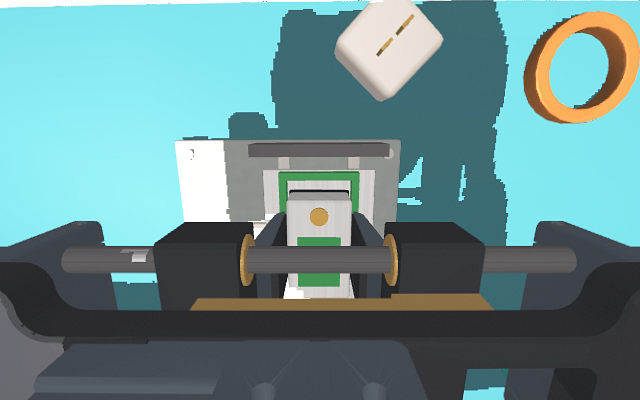

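Run:
```python
from fit import *
p=manip.camera("wrist"); save(p,"g_w_c.png",(260,150,380,230),6.6)
im=p["color"][:,319].astype(int)
for r in range(160,240): print(r,im[r].tolist(),end=" ")
print()
for r in (171,172,173,192,198): print(r,onz(p,[319,r],.034).round(4),onz(p,[319,r],.0741).round(4))
print(onz(p,[279,173],.034).round(4),onz(p,[359,173],.034).round(4),onz(p,[289,200],.0741).round(4),onz(p,[349,200],.0741).round(4))
print(manip.observe()["tcp_pos"])
```

```text
160 [142, 148, 143] 161 [143, 148, 144] 162 [143, 148, 144] 163 [142, 147, 144] 164 [141, 145, 141] 165 [141, 145, 142] 166 [141, 145, 141] 167 [140, 145, 140] 168 [146, 147, 144] 169 [160, 157, 156] 170 [227, 215, 217] 171 [39, 103, 52] 172 [50, 116, 65] 173 [72, 157, 92] 174 [72, 155, 91] 175 [73, 156, 92] 176 [72, 155, 90] 177 [72, 156, 89] 178 [71, 155, 88] 179 [62, 150, 80] 180 [183, 198, 182] 181 [219, 211, 211] 182 [215, 209, 208] 183 [215, 210, 208] 184 [215, 210, 209] 185 [216, 211, 209] 186 [215, 210, 208] 187 [216, 211, 210] 188 [224, 219, 217] 189 [139, 136, 137] 190 [19, 19, 22] 191 [22, 21, 25] 192 [132, 130, 128] 193 [155, 152, 152] 194 [152, 149, 147] 195 [151, 150, 148] 196 [155, 155, 153] 197 [155, 152, 151] 198 [154, 152, 151] 199 [155, 153, 152] 200 [177, 176, 173] 201 [205, 199, 197] 202 [203, 200, 195] 203 [209, 206, 202] 204 [211, 207, 204] 205 [210, 208, 204] 206 [212, 209, 208] 207 [192, 185, 169] 208 [167, 128, 62] 209 [200, 156, 83] 210 [198, 156, 84] 211 [198, 156, 84] 212 [197, 156, 83] 213 [196, 155, 83] 214 [198, 157, 85] 215 [197, 155, 81] 216 [197, 156, 82] 217 [196, 154, 81] 218 [197, 155, 81] 219 [196, 154, 80] 220 [198, 156, 83] 221 [197, 155, 81] 222 [197, 155, 82] 223 [197, 154, 81] 224 [196, 154, 79] 225 [196, 152, 74] 226 [206, 193, 175] 227 [210, 206, 206] 228 [210, 208, 204] 229 [210, 207, 203] 230 [210, 207, 203] 231 [210, 207, 203] 232 [210, 207, 203] 233 [210, 207, 203] 234 [210, 207, 203] 235 [214, 210, 207] 236 [220, 212, 212] 237 [84, 138, 96] 238 [63, 148, 81] 239 [67, 149, 85] 
171 [0.7169 0.1269 0.034 ] [0.7227 0.1269 0.0741]
172 [0.7162 0.1269 0.034 ] [0.7221 0.1269 0.0741]
173 [0.7156 0.1269 0.034 ] [0.7216 0.1269 0.0741]
192 [0.7027 0.127  0.034 ] [0.7114 0.127  0.0741]
198 [0.6985 0.1271 0.034 ] [0.7082 0.127  0.0741]
[0.7158 0.1535 0.034 ] [0.7153 0.1004 0.034 ] [0.7072 0.1431 0.0741] [0.7069 0.111  0.0741]
[0.67760449 0.12763456 0.0524376 ]
```

View pics/g_w_c.png

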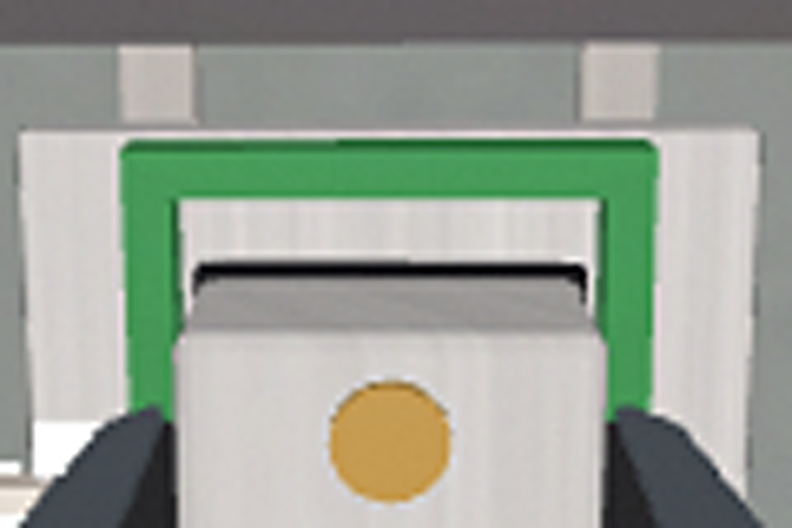

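The wrist view shows the module centred in the ring. The ring edges are at columns 279–359 and the module's at 289–349, and the rear gap agrees with the fit. I'll lower it.

Run:
```python
from pp import *
n=res["pass"];x,y=n[0]+.0003,n[1]
for z in (.042,.0385,.0375):
    manip.move_l([x,y,z],vel=.05); o=manip.observe();print(o["tcp_pos"].round(4),o["force"].round(2),o["clock"])
manip.grip(.056); manip.move_l([x,y,.10],vel=.12)
manip.move_ptp([.53,.13,.19],Rdown(-np.pi/2))
p=manip.camera("wrist"); save(p,"g_set.png"); save(p,"g_set_c.png",(215,0,375,190),4)
P=pickle.load(open("P.pkl","rb"));P["gset"]=p;pickle.dump(P,open("P.pkl","wb"))
q=manip.camera("side"); save(q,"g_set_side.png",(230,100,400,230),4.5)
print(manip.observe()["clock"])
for d in (0,-np.pi/2,np.pi/2): print(manip.ik([.567,.1285,.06],Rdown(d)),manip.ik([.477,.1285,.06],Rdown(d)))
```

```text
[0.6773 0.1276 0.0414] [ 0.29 -0.11 -0.38] 19.5333
[0.6776 0.1276 0.0383] [ 0.21 -0.77 -1.43] 19.7833
[0.6777 0.1276 0.0375] [ 0.37  0.81 -1.26] 20.0333
22.0417
[ 1.20171341e-01  6.21389311e-01  1.61094826e+00 -4.44089210e-16
  9.09255082e-01  1.20171341e-01] [ 1.42204002e-01  5.36652795e-01  1.82844125e+00 -4.44089210e-16
  7.76498609e-01  1.42204002e-01]
[ 1.20171341e-01  6.21389311e-01  1.61094826e+00 -4.44089210e-16
  9.09255082e-01  1.69096767e+00] [ 1.42204002e-01  5.36652795e-01  1.82844125e+00 -4.44089210e-16
  7.76498609e-01  1.71300033e+00]
[ 1.20171341e-01  6.21389311e-01  1.61094826e+00 -4.44089210e-16
  9.09255082e-01 -1.45062499e+00] [ 1.42204002e-01  5.36652795e-01  1.82844125e+00 -4.44089210e-16
  7.76498609e-01 -1.42859233e+00]
```

View pics/g_set_c.png

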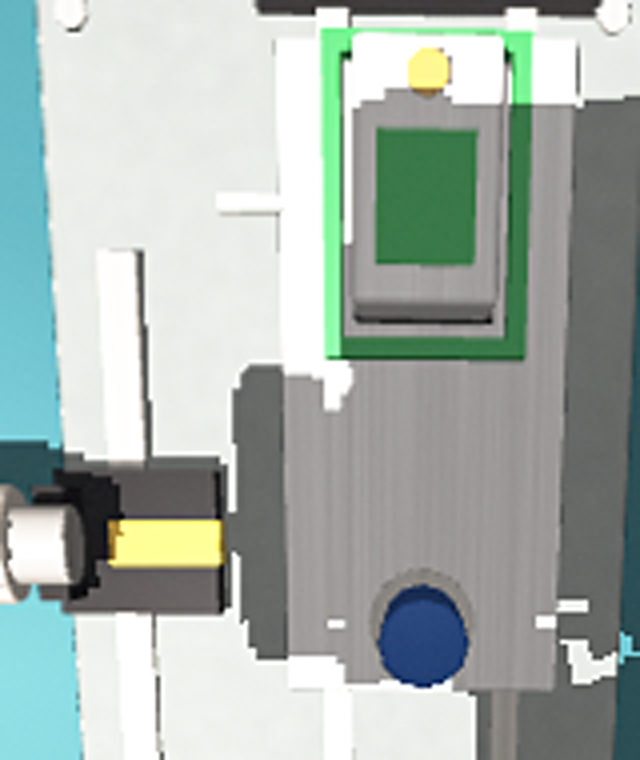

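View pics/g_set_side.png

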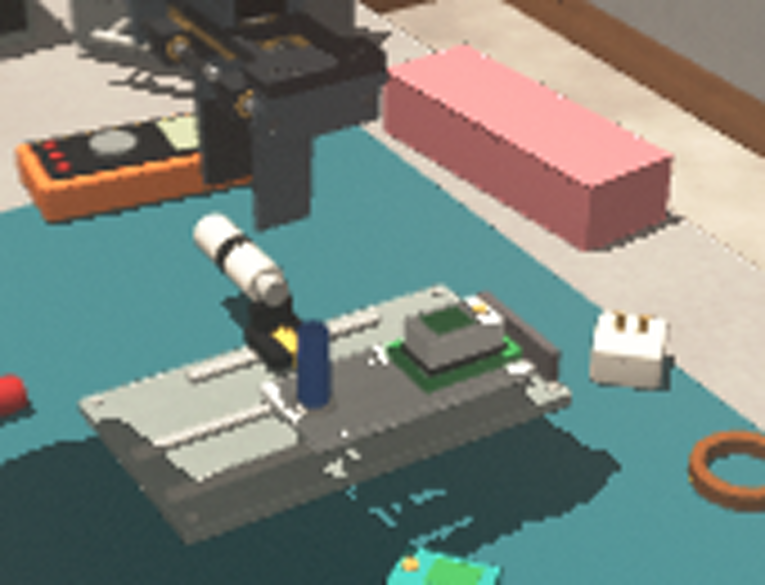

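The green module is seated flat, black foot inside the green walls, at crop (427,180). The pointer tip is at pixel (269.5,50.4) and the band's shuttle-side edge at about (271,135.4). I'll now grip the knob, with the camera side facing the nest so I can watch the pull.

Run:
```python
from pp import *
P=pickle.load(open("P.pkl","rb"));p=P["gset"]
a=onz(p,[269.5,50.4],.028);m=onz(p,[271,135.4],.028);k=onz(p,[321,158.7],.086)
print("ptr",a.round(4),"mark",m.round(4),"knob",k.round(4),"travel",(a-m).round(4))
R=Rdown(-np.pi/2)
manip.move_ptp([k[0],k[1],.12],R); manip.move_l([k[0],k[1],.042],vel=.1)
o=manip.observe();print(o["force"].round(2))
manip.grip(.01);o=manip.observe();print(o["grip_width"],o["tcp_pos"].round(4),o["force"].round(2),o["ft_torque"].round(2),o["clock"])
q=manip.camera("wrist"); save(q,"k.png"); P["k"]=q;pickle.dump(P,open("P.pkl","wb"))
```

```text
ptr [0.6772 0.1821 0.028 ] mark [0.5892 0.1838 0.028 ] knob [0.5689 0.1277 0.086 ] travel [ 0.088  -0.0017  0.    ]
[-0.33 -0.24 -0.14]
0.021371195532343183 [0.569  0.1281 0.0422] [-1.18  5.81  1.86] [ 0.95  0.25 -0.  ] 24.0167
```

View pics/k.png

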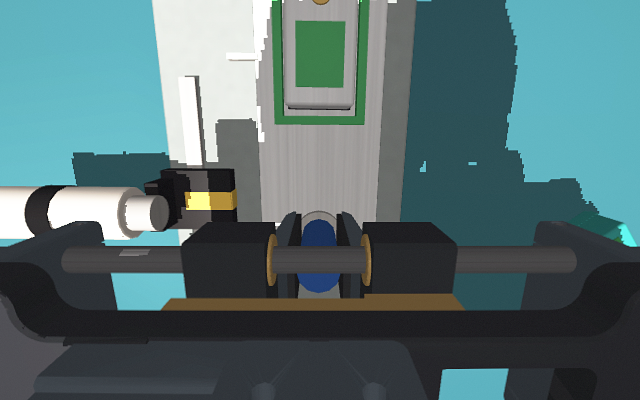

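Run:
```python
from pp import *
o=manip.observe();s=o["tcp_pos"]
for d in (.03,.08):
    manip.move_l([.569-d,.128+d*.009,.042],vel=.04); o=manip.observe();print(d,o["tcp_pos"].round(4),o["grip_width"],o["force"].round(2),o["ft_torque"].round(2),o["clock"])
q=manip.camera("wrist"); save(q,"k2.png"); save(q,"k2c.png",(150,0,390,240),3.3)
P=pickle.load(open("P.pkl","rb"));P["k2"]=q;pickle.dump(P,open("P.pkl","wb"))
```

```text
0.03 [0.5395 0.1284 0.0421] 0.02173483167061285 [2.91 3.56 1.32] [ 0.61 -0.44  0.07] 24.9667
0.08 [0.4901 0.1287 0.0421] 0.021604646395203597 [ 7.12  3.36 -1.57] [ 0.37 -0.84  0.03] 26.3667
```

View pics/k2c.png

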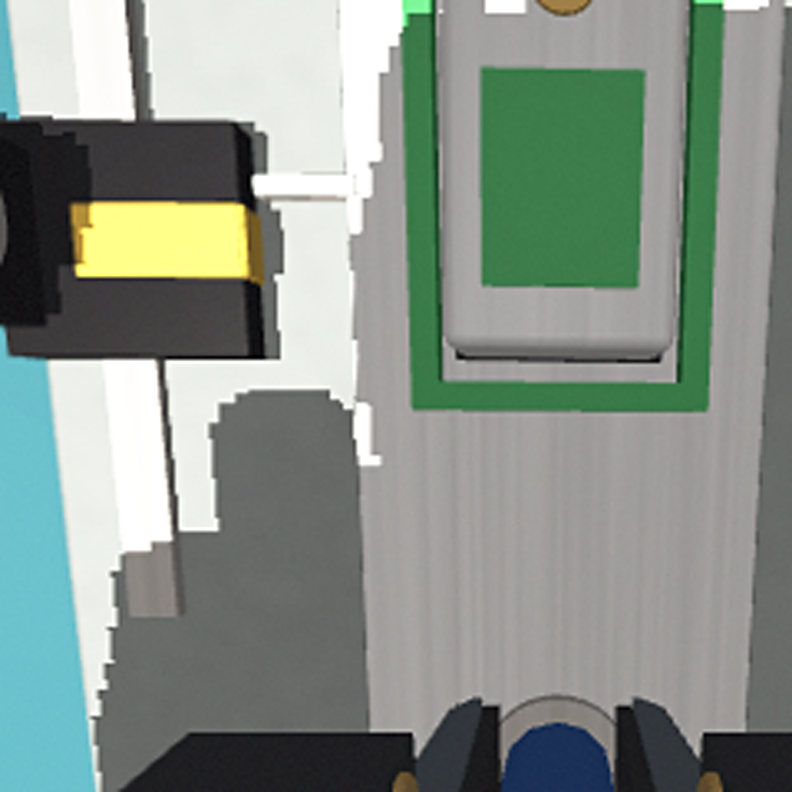

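Run:
```python
from pp import *
P=pickle.load(open("P.pkl","rb"));q=P["k2"]
f=lambda x,y:[150+(x+.5)/3.3-.5,(y+.5)/3.3-.5]
for n,c in dict(tip=(253,186),bt=(248,203),bb=(254,278),ft=(258,214),fb=(264,285)).items(): print(n,onz(q,f(*c),.028).round(4),onz(q,f(*c),.022).round(4))
a=onz(q,f(253,186),.028)
for m in (manip.tip_of("mark",manip.camera("wrist"))): print(m, onz(q,m["position"],.028).round(4))
for m in (manip.tip_of("pointer",manip.camera("wrist"))): print(m, onz(q,m["position"],.028).round(4))
```

```text
tip [0.5985 0.1834 0.028 ] [0.5999 0.1852 0.022 ]
bt [0.5957 0.1845 0.028 ] [0.5969 0.1863 0.022 ]
bb [0.583  0.1843 0.028 ] [0.5838 0.1861 0.022 ]
ft [0.5938 0.1828 0.028 ] [0.595  0.1846 0.022 ]
fb [0.5817 0.1826 0.028 ] [0.5826 0.1843 0.022 ]
{'position': [223.0, 75.1], 'confidence': 0.58} [0.5879 0.1861 0.028 ]
{'position': [228.4, 57.8], 'confidence': 0.95} [0.5975 0.1822 0.028 ]
```

Run:
```python
from pp import *
o=manip.observe();s=o["tcp_pos"];print(s.round(4))
manip.move_l([.4807,.1288,.042],vel=.03); manip.dwell(.3);o=manip.observe();print(o["tcp_pos"].round(4),o["grip_width"],o["force"].round(2),o["ft_torque"].round(2),o["clock"])
q=manip.camera("wrist"); save(q,"k3c.png",(150,0,390,180),3.3)
P=pickle.load(open("P.pkl","rb"));P["k3"]=q;pickle.dump(P,open("P.pkl","wb"))
a=manip.camera("side");save(a,"k3_side.png",(200,100,440,340),3)
a=manip.camera("scene");save(a,"k3_scene.png",(200,110,440,290),3.3)
```

```text
[0.4901 0.1287 0.0421]
[0.482  0.1288 0.0422] 0.02169433241436824 [ 6.43  1.75 -1.2 ] [ 0.26 -1.    0.02] 27.3417
```

View pics/k3c.png

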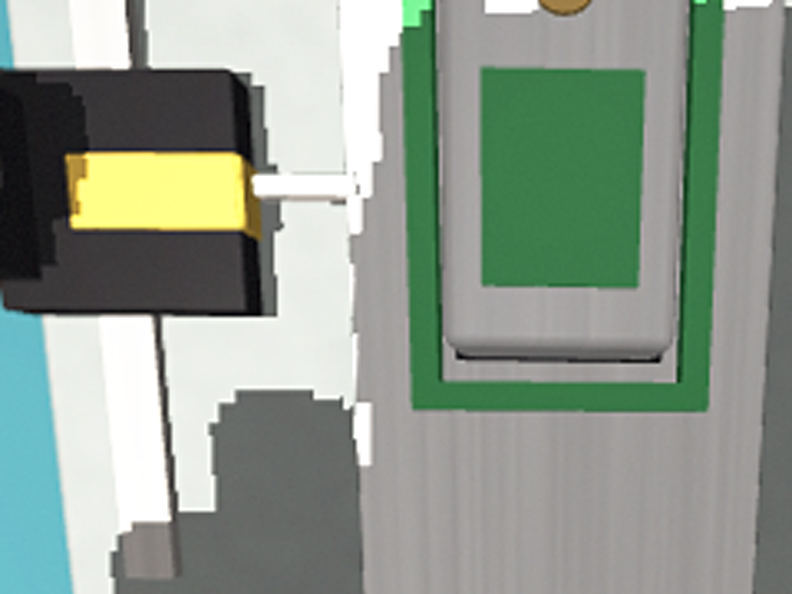

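View pics/k3_side.png

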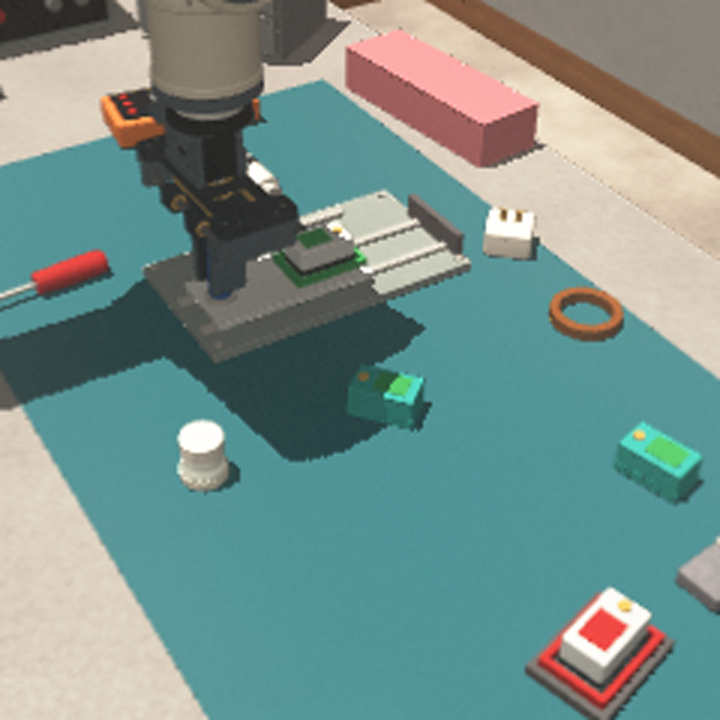

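View pics/k3_scene.png

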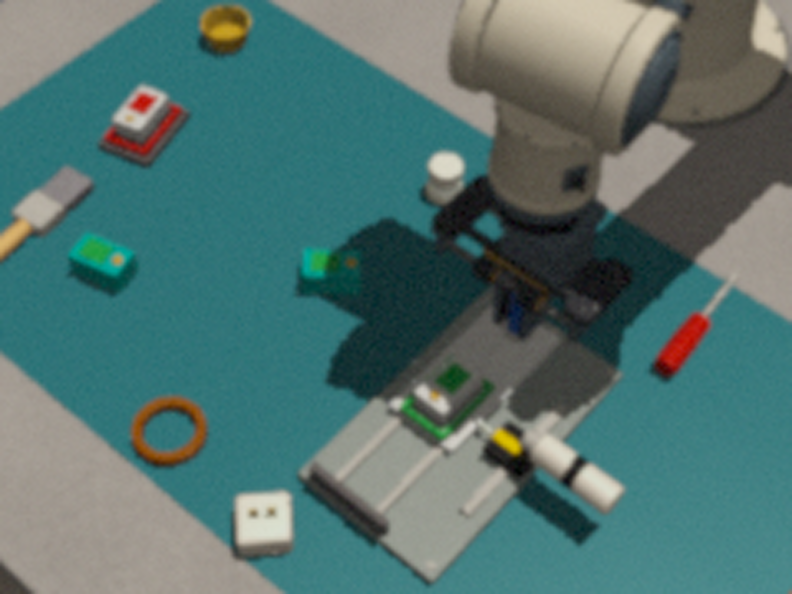

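Run:
```python
from pp import *
manip.move_l([.4793,.1288,.042],vel=.02); manip.dwell(.8);o=manip.observe();print(o["tcp_pos"].round(4),o["grip_width"],o["force"].round(2),o["clock"])
q=manip.camera("wrist"); save(q,"k4c.png",(150,0,390,180),3.3);save(q,"k4cc.png",(195,30,265,90),10)
P=pickle.load(open("P.pkl","rb"));P["k4"]=q;pickle.dump(P,open("P.pkl","wb"))
```

```text
[0.4806 0.1288 0.0421] 0.02164648576925677 [ 7.01  2.01 -2.72] 28.5417
```

View pics/k4cc.png

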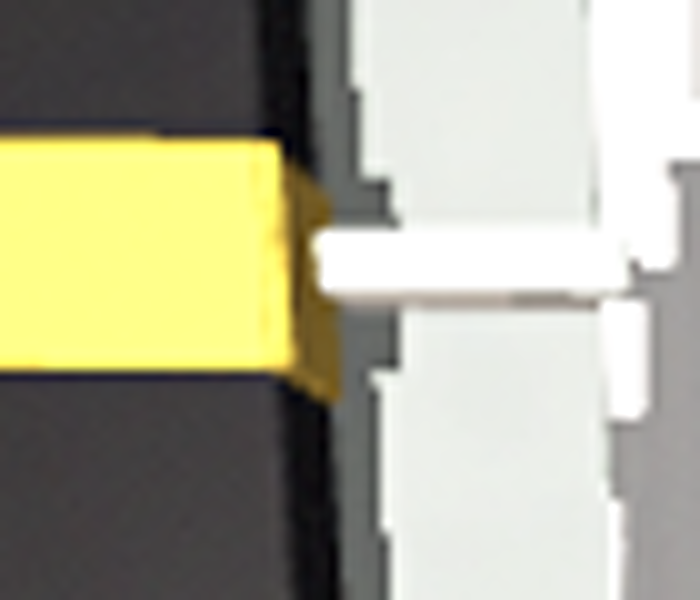

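The pointer at zoomed row 263 lies between the band's top-edge middle (253) and front-face foot middle (about 300). The 12 mm band spans about 230 zoomed pixels, so the pointer is within about 1 mm of the middle. I'll check for drift and then hand in.

Run:
```python
from pp import *
P=pickle.load(open("P.pkl","rb"))
manip.dwell(.5);q=manip.camera("wrist");o=manip.observe()
print(np.abs(q["color"].astype(int)-P["k4"]["color"]).mean(),o["tcp_pos"].round(4),o["grip_width"],o["clock"])
manip.hand_in();print("handed",manip.observe()["clock"])
```

```text
1.03001171875 [0.4806 0.1288 0.0421] 0.021620328185810455 29.1417
the job is handed in; nothing more can be done
the job is handed in; nothing more can be done
```

I handed the job in at about 29 s on the robot's clock, with the gripper still holding the blue knob. It reported no verdict.

- **Modules:** The red-tagged module went into the reject nest and the green-tagged one into the pass nest, with the shuttle home throughout. Wrist pictures after each release showed both flat inside their walls. The last wrist pictures, taken at the pulled-out position, showed the green one still seated.
- **Shuttle:** I pulled it out about 88 mm, and the pointer stood within about 1 mm of the middle of the 12 mm yellow band. The knob did not slip in the grip. Over the last 0.5 s the arm stayed put and the picture hardly changed.
- **Other things on the bench:** In the last scene and side pictures, the scope carriage and the bystanders I could see stood where they had been. I judged this by eye and did not measure it.
- **A check that disagreed:** The rough position of the pass nest from the two outer cameras was 3–6 mm off the wrist view sideways. I used the wrist view, which showed the module centred in the nest.

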